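# Rack a steel cam disc on edge

## Robot

A 6-joint arm with a two-finger parallel gripper is mounted at the origin on the work surface. World frame = base frame: x ahead of the robot, y to its left, z up, the work surface at z = 0. Lengths are in m, angles in degrees, forces in N, time in s.
With the tool pointing down it reaches from about 0.15 to 0.775 m from the base axis. Payload 6.1 kg.
Tool frame: the origin (TCP) lies at the centre of the arm's flange, where the gripper is bolted on; the fingertips stand 173 mm ahead of it and the grasp point (between the pads) lies 155 mm ahead of it; z points along the fingers, y is the line along which they close (so a half turn about z gives the same grasp; the last joint's range is limited). The gripper opens to 85 mm and grips with 20 to 120 N. Pads are 22 mm wide; open, the fingers measure 114 mm over their backs; the gripper's body (76 mm by 85 mm) begins 54 mm behind the grasp point. The pads swing forward as they close: fully open they stand 13 mm farther back than shut.
Start: joints at [66.75, 7.208, -2.269, 80.523, 0, 90], TCP at [0.207, 0.482, 0.405] pointing down, gripper open.
Joint ranges: [-155.77, 155.77], [-54.66, 111.73], [-72.52, 77.12], [-102.08, 115.82], [-83.92, 84.16], [-180, 180]. Speed limits (degrees/s): [136.94, 136.94, 172.46, 180, 180, 180].

## Interface

Orientations are given as a 3x3 rotation matrix whose columns are the frame's x, y, z axes.
In Python, from cell import env, read_camera gives the robot as it stands.
- The arm moves only by the tool carry_out, never from a script. Its arguments are lists of equal length, an entry for each row: "fingers": the closure, from -1 (fully open) to 1 (shut); "delta_pos": the shift along the tool's x, y, z in m, a list of three; "rotation": the turn, a rotation vector about the tool's x, y, z in degrees, a list of three. In form: {"fingers": [fingers, ...], "delta_pos": [[tx, ty, tz], ...], "rotation": [[rx, ry, rz], ...]}. A call has 1 to 8 rows; each row shifts and turns the commanded pose from where the row before left it, along the tool's axes as they then stand; what a row does not reach is not made up. A row lasts 1/8 s, in which the tool goes at most 62.5 mm and 10.7 degrees, less where a joint would pass 70% of its speed; a pose out of reach is approached as far as the arm can. A call with a gripper value outside its range is refused whole. The fingers move at their own pace and stop on an object; the grip force is fixed at half the most. Time passes only in rows, so rows that do not move let the fingers close. It gives the time, the measured TCP pose, the force, the opening and the grip force at its end, in the units of the state.
- env.state(): the state, without advancing time (a new reading comes with each control period).
- read_camera(name): name is "scene" or "top"; returns a dict with "img" (420x560x3 uint8, blue, green, red), "depth" (420x560 float32, m along the optical axis (not along the pixel's ray), 0 where there is no reading), "K" (3x3 intrinsics, pixels), "dist" ([k1, k2, p1, p2, k3] as OpenCV has them; the pictures are not rectified), "camera_from_world" (4x4, takes a point from world to camera coordinates). Camera axes: x right, y up, looking along -z (the intrinsics and any distortion apply to the point x, -y, -z); pixel columns grow to the right and rows downward; lengths in m; the calibration is good to about 2 mm. A picture is of the moment at which its call begins.
- env.finish_job(): hands the job in; it is judged then, once.
The state is a dict: "time": time; "joint_pos": joint angles; "qvel": joint speeds; "effort": joint torques, N m; "ee_pos": TCP position; "tcp_rot": TCP orientation; "ft_force": force on the tool from outside, world axes, zero at the start; "ft_torque": the same for the moment, N m; "width": finger opening in m; "finger_force": force on a finger pad.
Only numpy, scipy, OpenCV 4.12 (cv2) and the standard library are available. Lean on these libraries where they do the work, as an engineer would, in place of code of your own. Each camera call takes 0.05 s, during which the arm holds its last target. There are 200 camera calls.

## Task

The bright steel disc lying flat on the bench goes into storage: first lean it on the two-pronged sloping rest and let go of it there, so that you can take it again by its upper rim. Then stand it on edge in the bay of the rack whose tine gap just fits its thickness, lowering it until it sits on the bay's floor bars before you let go. Leave the thick disc already in the rack, the sleeve and the tool holder where they are.

Things in the scene. Friction and masses are not known exactly. Their poses are not given: they have to be found in the camera images.
- disc_center (a point): centre (half-way up) of the loose bright steel disc: 66 mm diameter, 12 mm thick, about 0.3 kg, same on both faces (dark bore and three small holes are only marks). Its z axis is the disc's axis. It starts lying flat on the bench.
- rest_seat (a point): where the disc's centre lies when it leans on the fixed sloping rest, 73 mm above the bench. Frame: x level, along the row of the two prongs, z up. The prongs lean back 45 degrees: up-slope is (0, -0.707, 0.707); the disc's open face looks along the outward normal (0, 0.707, 0.707). The disc's underside, 6 mm below its centre along the normal, lies on the prongs.
- rest: the sloping rest, frame as rest_seat; origin at the centre of its 90 x 90 x 8 mm foot plate's underside. Prongs: 8 mm round bars, 34 mm free between them, ending 14 mm up-slope of rest_seat, so the disc's upper part is free on both faces. At their feet, 30 mm down-slope of rest_seat, two 8 mm hooks along the normal (ending 18 mm outward of rest_seat) carry the rim and stop it rolling.
- narrow_seat (a point): where the disc's centre lies when seated in the rack's narrow bay (gap between tines 16 mm), the one that just fits the disc; 58 mm above the bench. Frame: y level, across the gap (the standing disc's axis lies along y), x level, along the standing disc's face, z up.
- bay_narrow: the narrow bay, frame as narrow_seat; origin at the underside of its foot. Four round 8 mm tines with round tops at x = -19 and +19 mm, either side of the gap; they end at the height of narrow_seat. The rim sits on two floor bars along y, at x = -14 and +14 mm, which centre the disc along x.
- medium_seat (a point): same kind of point in the medium bay (gap 24 mm), in which the thick disc stands. The three bays stand in a row on the rack's plank, along y, 75 mm apart, in an order that changes.
- wide_seat (a point): same kind of point in the wide bay (gap 34 mm), which stays empty.
- thick_disc: bystander: dark steel disc 66 mm diameter, 20 mm thick, standing on edge in the medium bay; origin at the lowest point of its rim, its axis along y.
- sleeve_center (a point): bystander: bright steel sleeve (tube) 48 mm outside diameter, 60 mm high, standing upright; point at its centre.
- holder: bystander: dark steel tool holder block 60 x 50 x 45 mm with a 30 mm round stub on top; origin at the centre of its underside.
Things that resemble listed ones, but are neither listed nor needed, are in the scene too. Of the things shaped like the part that bears disc_center, the bare steel one is meant.

How it is judged:
By the outcome, as a careful person would: the job done as asked, in the order asked, and still so for the second after the job is handed in, with the robot touching nothing.
It also fails if it takes over 59 s, if anything falls off the work surface, if the arm or the gripper's body presses on something with over 40 N, if the wrist force passes 120 N, or if a joint passes its speed limit or range.

## Working session

There is one attempt and no reset: what is moved stays moved. The work goes in short steps, Python scripts to look and compute and a tool call to move; the robot and the scene stay as the last step left them, time stands still between calls to the robot, and variables do not carry over. Pictures are saved under pics/ and viewed, at most 11 in all, crops included, and the job is handed in when it is done.

Besides the shell and the picture viewer there is one more tool, called after "Request:" as a command line: name --argument value ..., lists and objects as JSON in quotes. carry_out: Moves the arm, as the interface text tells. Its arguments: {"type":"object","properties":{"fingers":{"type":"array"},"delta_pos":{"type":"array"},"rotation":{"type":"array"}},"required":["fingers","delta_pos","rotation"]}

```bash
ls; mkdir -p pics
cat > h.py <<'E'
import numpy as np, cv2
from cell import env, read_camera
np.set_printoptions(precision=4,suppress=True)
def pts(c):
    "world point for every pixel from depth"
    h,w=c["depth"].shape
    u,v=np.meshgrid(np.arange(w),np.arange(h))
    n=cv2.undistortPoints(np.stack([u,v],-1).reshape(-1,1,2).astype(float),c["K"],np.array(c["dist"])).reshape(h,w,2)
    d=c["depth"]; p=np.stack([n[...,0]*d,-n[...,1]*d,-d],-1)
    T=np.linalg.inv(c["camera_from_world"])
    return p@T[:3,:3].T+T[:3,3]
def ray(c,u,v,z):
    n=cv2.undistortPoints(np.array([[[u,v]]],float),c["K"],np.array(c["dist"])).ravel()
    T=np.linalg.inv(c["camera_from_world"]); d=T[:3,:3]@[n[0],-n[1],-1]; o=T[:3,3]
    return o+d*(z-o[2])/d[2]
E
python3 - <<'E'
from h import *
for n in("scene","top"):
    c=read_camera(n); cv2.imwrite(f"pics/{n}0.png",c["img"]); np.savez(f"{n}0.npz",**{k:np.array(v) for k,v in c.items()})
    print(n,np.linalg.inv(c["camera_from_world"])[:3], c["K"][0,0],c["dist"],(c["depth"]>0).mean())
print(env.state())
E
```

```text
pics
scene [[ 0.8201 -0.4721  0.3233  0.8175]
 [ 0.5721  0.6804 -0.4579 -0.4005]
 [-0.0038  0.5605  0.8281  0.8279]] 422.0192750485052 [-0.0584  0.      0.      0.      0.    ] 0.9960034013605442
top [[ 0.0006  0.9814 -0.1921  0.4253]
 [-0.9996  0.0059  0.0269  0.0188]
 [ 0.0276  0.1921  0.981   0.8138]] 383.49193107695737 [-0.0482  0.      0.      0.      0.    ] 0.9957908163265307
{'time': 0.1, 'joint_pos': array([66.7481,  7.2364, -2.3214, 80.5243, -0.0003, 90.0001]), 'qvel': array([-0.0187, -0.0147,  0.1405, -0.0105,  0.0471,  0.0232]), 'effort': array([  0.0021, -43.6905,  35.3605,   0.0137,   0.0001,   0.    ]), 'ee_pos': array([0.2072, 0.4822, 0.404 ]), 'tcp_rot': array([[-0.9188,  0.3948, -0.0006],
       [ 0.3948,  0.9188, -0.0013],
       [-0.    , -0.0014, -1.    ]]), 'ft_force': array([0.6043, 0.9791, 0.0753]), 'ft_torque': array([-0.0164,  0.0088,  0.0126]), 'finger_force': 0.0, 'width': 0.08516718824602629}
```

View pics/top0.png

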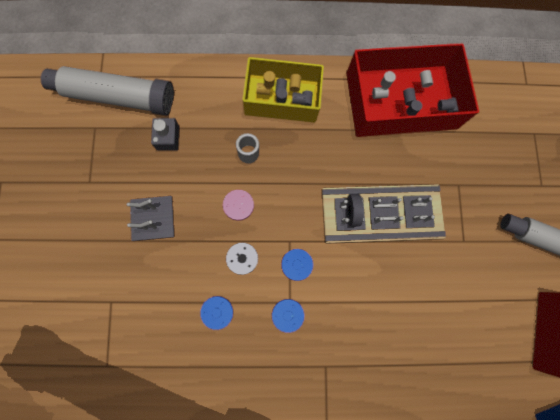

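View pics/scene0.png

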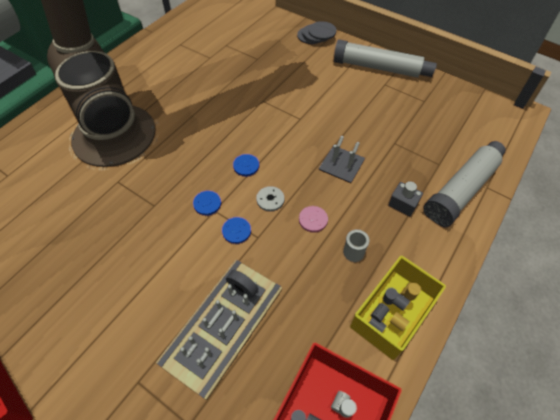

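The top view shows the bare disc at (242,259), the rest at (150,218), the thick disc in a bay at (350,212) and the empty bays at (385,212) and (420,211). Blue and pink discs are decoys.

Run:
```python
from h import *
t=np.load("top0.npz"); s=np.load("scene0.npz")
for n,c,boxes in(("top",t,dict(disc=(222,240,262,280),rest=(120,185,185,250),rack=(318,180,450,247))),("scene",s,dict(disc=(252,183,290,215),rest=(312,130,372,185),rack=(155,255,285,395)))):
    P=pts(c); im=c["img"].astype(int)
    for k,(a,b,e,f) in boxes.items():
        p=P[b:f,a:e].reshape(-1,3); q=im[b:f,a:e].reshape(-1,3)
        if k=="disc":
            m=(q.min(1)>120)&(q.max(1)-q.min(1)<40)
            x=((q.min(1)>120)&(q.max(1)-q.min(1)<40)).reshape(f-b,e-a).astype(np.uint8)
            cs=max(cv2.findContours(x,0,2)[0],key=cv2.contourArea); el=cv2.fitEllipse(cs)
            print(n,k,el,ray(c,el[0][0]+a,el[0][1]+b,.012),np.median(p[m],0))
        else:
            for lo,hi in((.004,.012),(.012,.02),(.02,.03),(.03,.045),(.045,.065),(.065,.09),(.09,.12)):
                m=(p[:,2]>lo)&(p[:,2]<hi)
                if m.sum()>3: print(n,k,lo,m.sum(),p[m].min(0)[:2],p[m].max(0)[:2],np.median(p[m],0))
tc=t["img"][170:255,110:450]; sc=s["img"][125:190,300:400]
A=cv2.resize(t["img"][180:250,320:450],None,fx=6,fy=6,interpolation=2)[:,:780]
B=cv2.resize(t["img"][185:250,115:190],None,fx=5,fy=5,interpolation=2)
cv2.imwrite("pics/rack.png",A)
for n,c,(a,b,e,f) in(("top",t,(325,185,445,245)),("scene",s,(160,258,285,395))):
    P=pts(c)[b:f,a:e]; m=(P[...,2]>.035)&(P[...,2]<.13)
    nl,l,st,ct=cv2.connectedComponentsWithStats(m.astype(np.uint8))
    for i in range(1,nl):
        if st[i,4]>=3: print(n,st[i,4],ct[i]+[a,b],P[l==i].mean(0),P[l==i].max(0)[2])
```

```text
top disc ((19.54564666748047, 18.196460723876953), (30.949495315551758, 31.47360610961914), 68.62631225585938) [0.4749 0.0659 0.012 ] [0.4745 0.0653 0.0118]
top rest 0.004 1527 [0.4955 0.1964] [0.6251 0.3245] [0.559  0.2518 0.0081]
top rest 0.012 25 [0.5158 0.2289] [0.6037 0.2969] [0.5582 0.2654 0.0134]
top rest 0.02 26 [0.5337 0.2463] [0.5832 0.2717] [0.5424 0.2596 0.025 ]
top rest 0.03 32 [0.5339 0.2466] [0.5841 0.275 ] [0.576  0.255  0.0358]
top rest 0.045 149 [0.5329 0.2466] [0.5838 0.2912] [0.5744 0.273  0.0563]
top rest 0.065 76 [0.5331 0.2373] [0.5856 0.2942] [0.5441 0.2494 0.0709]
top rack 0.004 1486 [ 0.5092 -0.3696] [ 0.6436 -0.1048] [ 0.5594 -0.2278  0.0111]
top rack 0.012 3903 [ 0.5091 -0.3695] [ 0.6371 -0.1043] [ 0.5704 -0.2421  0.0147]
top rack 0.02 392 [ 0.5356 -0.3424] [ 0.6104 -0.1305] [ 0.579  -0.2496  0.0258]
top rack 0.03 136 [ 0.546  -0.3239] [ 0.5978 -0.141 ] [ 0.5734 -0.2431  0.0374]
top rack 0.045 269 [ 0.5369 -0.328 ] [ 0.6026 -0.1413] [ 0.5637 -0.215   0.0556]
top rack 0.065 324 [ 0.5374 -0.1729] [ 0.6    -0.1506] [ 0.5617 -0.1586  0.083 ]
top rack 0.09 68 [
[... 1882 characters left out ...]
0517] 0.05979226173007246
scene 616 [241.6234 284.3815] [ 0.5723 -0.1675  0.0738] 0.09439423275519099
scene 29 [217.931 303.069] [ 0.5512 -0.2178  0.0515] 0.062252553656182874
scene 31 [233.9677 313.1935] [ 0.5891 -0.216   0.0515] 0.06086827690871088
scene 32 [204.6875 320.9062] [ 0.5529 -0.2598  0.051 ] 0.062269753263625494
scene 31 [220.7742 331.5161] [ 0.5907 -0.2582  0.0514] 0.0592345921521118
scene 24 [191.0417 339.5   ] [ 0.5554 -0.3017  0.052 ] 0.06212094392694045
scene 30 [183.2667 350.2667] [ 0.5561 -0.3248  0.0501] 0.06014279797465483
scene 31 [206.6774 351.0645] [ 0.5924 -0.3013  0.0512] 0.05995533585598112
scene 33 [199.5758 361.4848] [ 0.5939 -0.323   0.0513] 0.05991801336641667
```

View pics/rack.png

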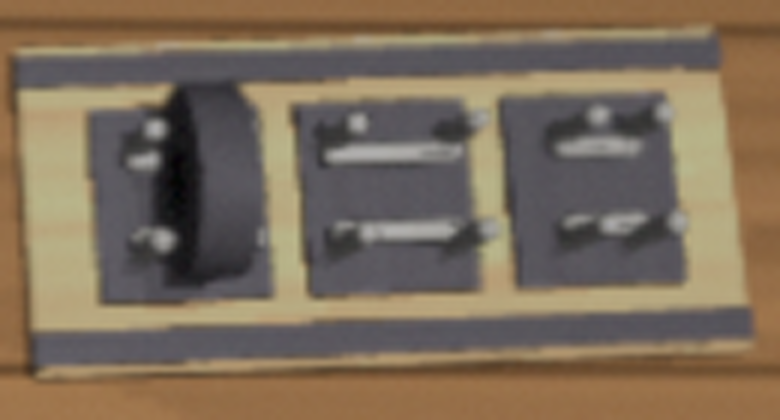

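Run:
```python
from h import *
for n,(a,b,e,f) in(("top",(120,185,185,250)),("scene",(312,130,372,185))):
    c=np.load(n+"0.npz"); P=pts(c)[b:f,a:e].reshape(-1,3); im=c["img"][b:f,a:e].astype(int)
    q=P[P[:,2]>.02]
    for lab,s in(("lowx",q[:,0]<.559),("highx",q[:,0]>.559)):
        r=q[s]
        for z0 in np.arange(.02,.08,.01):
            m=(r[:,2]>z0)&(r[:,2]<z0+.01)
            ys=np.sort(r[m][:,1]); print(n,lab,round(z0,3),"y<.265:",r[m&(r[:,1]<.265)].mean(0),m.sum()," y>.265:",r[m&(r[:,1]>=.265)].mean(0))
    # plate mask: dark grey
    m=((im.max(2)<110)&(im.max(2)-im.min(2)<25)).astype(np.uint8)
    cs=max(cv2.findContours(m,0,2)[0],key=cv2.contourArea); box=cv2.boxPoints(cv2.minAreaRect(cs))+[a,b]
    g=np.array([ray(c,*k,.008) for k in box]); print(n,"plate",g[:,:2].tolist(),g.mean(0))
```

```text
top lowx 0.02 y<.265: [0.5392 0.248  0.0247] 14  y>.265: [0.5365 0.2666 0.0243]
top lowx 0.03 y<.265: [0.5378 0.2486 0.0334] 9  y>.265: [0.5354 0.267  0.0344]
top lowx 0.04 y<.265: [0.5386 0.2475 0.0447] 14  y>.265: [0.5351 0.2696 0.0471]
top lowx 0.05 y<.265: [0.5372 0.2564 0.0551] 40  y>.265: [0.5372 0.2749 0.0546]
top lowx 0.06 y<.265: [0.5386 0.2549 0.0637] 41  y>.265: [0.536  0.284  0.0638]
top lowx 0.07 y<.265: [0.5401 0.2427 0.0747] 23  y>.265: [nan nan nan]
top highx 0.02 y<.265: [0.5797 0.2524 0.0257] 12  y>.265: [0.5787 0.2703 0.025 ]
top highx 0.03 y<.265: [0.5802 0.2529 0.0338] 12  y>.265: [0.5776 0.2716 0.0341]
top highx 0.04 y<.265: [0.5805 0.2524 0.044 ] 12  y>.265: [0.5764 0.2729 0.0466]
top highx 0.05 y<.265: [0.5786 0.256  0.0559] 48  y>.265: [0.5788 0.2766 0.0552]
top highx 0.06 y<.265: [0.5805 0.2576 0.065 ] 38  y>.265: [0.5778 0.2885 0.0638]
top highx 0.07 y<.265: [0.582  0.2465 0.0749] 20  y>.265: [nan nan nan]
top plate [[0.5988979939635144, 0.3124995802181409], [0.6080865354447929, 0.22006260371318212], [0.5193352455508496, 0.20757256599085716], [0.51046966870
[... 601 characters left out ...]
1 0.2722 0.0262]
scene highx 0.03 y<.265: [0.5812 0.2524 0.0355] 14  y>.265: [0.5804 0.2709 0.0353]
scene highx 0.04 y<.265: [0.5812 0.2532 0.0452] 11  y>.265: [0.582  0.2711 0.0436]
scene highx 0.05 y<.265: [0.5807 0.2532 0.0547] 28  y>.265: [0.579  0.2772 0.0556]
scene highx 0.06 y<.265: [0.5818 0.2564 0.0628] 26  y>.265: [0.5773 0.2873 0.0646]
scene highx 0.07 y<.265: [0.5819 0.2466 0.0759] 11  y>.265: [nan nan nan]
scene plate [[0.5199827135180252, 0.20962835040559347], [0.4990488149903146, 0.30514048642291614], [0.5960087582167224, 0.3084817606010337], [0.6119829296113748, 0.21518425618107762]] [0.5568 0.2596 0.008 ]<stdin>:9: RuntimeWarning: Mean of empty slice.
  ret = um.true_divide(
```

Request:
carry_out --fingers '[-1,-1]' --delta_pos '[[0,0,0],[0,0,0]]' --rotation '[[0,0,8],[0,0,0]]'

```text
time: 0.35
ee_pos: [0.2072, 0.4823, 0.4043]
tcp_rot: [[-0.856, 0.518, -0.0], [0.518, 0.856, -0.001], [-0.0, -0.001, -1.0]]
ft_force: [-0.7, 0.1, -0.3]
width: 0.0854
finger_force: 0.0
```

```bash
cat >> h.py <<'E'
from scipy.spatial.transform import Rotation as Ro, Slerp
import json
def plan(p,R,n=None,grip=-1,step=.045,ang=8.5):
    "print rows that take the tool from where it stands to p,R"
    s=env.state(); p0=np.array(s["ee_pos"]); R0=Ro.from_matrix(s["tcp_rot"]); R1=Ro.from_matrix(R)
    w=(R0.inv()*R1).magnitude()*57.3; d=np.linalg.norm(p-p0)
    n=n or max(1,int(np.ceil(max(d/step,w/ang))))
    S=Slerp([0,1],Ro.concatenate([R0,R1])); f=np.linspace(0,1,n+1)
    print("joints",s["joint_pos"],"w",s["width"])
    rows=[(S(a).inv().apply((p-p0)/n).round(4).tolist(),((S(a).inv()*S(b)).as_rotvec()*57.2958).round(2).tolist()) for a,b in zip(f,f[1:])]
    for i in range(0,n,8):
        print(json.dumps({"fingers":[grip]*len(rows[i:i+8]),"delta_pos":[r[0] for r in rows[i:i+8]],"rotation":[r[1] for r in rows[i:i+8]]}))
def fr(z,y):
    z=np.array(z,float);z/=np.linalg.norm(z);y=np.array(y,float);y-=z*(y@z);y/=np.linalg.norm(y)
    return np.column_stack([np.cross(y,z),y,z])
RY=np.radians(6.); rx=np.array([np.cos(RY),np.sin(RY),0]); ry=np.array([-np.sin(RY),np.cos(RY),0]); ez=np.array([0,0,1.])
SEAT=np.array([.5596,.2565,.073]); UP=(ez-ry)*.70711; NO=(ez+ry)*.70711
KY=np.radians(2.45); kx=np.array([np.cos(KY),np.sin(KY),0]); ky=np.array([-np.sin(KY),np.cos(KY),0]); NARROW=np.array([.575,-.311,.058])
E
python3 -c "
from h import *
plan(np.array([.474,.066,.26]),fr([0,0,-1],rx))"
```

```text
joints [66.7496  7.2246 -2.2973 80.5243  0.0007 97.919 ] w 0.08537012915527158
{"fingers": [-1, -1, -1, -1, -1, -1, -1, -1], "delta_pos": [[-0.037, -0.0182, 0.012], [-0.0383, -0.0153, 0.012], [-0.0393, -0.0123, 0.012], [-0.0402, -0.0092, 0.012], [-0.0407, -0.0061, 0.012], [-0.0411, -0.003, 0.012], [-0.0412, 0.0002, 0.012], [-0.0411, 0.0033, 0.012]], "rotation": [[-0.0, 0.0, 4.4], [-0.0, 0.0, 4.4], [-0.0, 0.0, 4.4], [-0.0, 0.0, 4.4], [-0.0, 0.0, 4.4], [-0.0, 0.0, 4.4], [-0.0, 0.0, 4.4], [-0.0, 0.0, 4.4]]}
{"fingers": [-1, -1, -1, -1], "delta_pos": [[-0.0407, 0.0065, 0.012], [-0.0401, 0.0096, 0.012], [-0.0392, 0.0126, 0.012], [-0.0381, 0.0156, 0.012]], "rotation": [[-0.0, 0.0, 4.4], [-0.0, 0.0, 4.4], [-0.0, 0.0, 4.4], [-0.0, 0.0, 4.4]]}
```

Request:
carry_out --fingers '[-1,-1,-1,-1,-1,-1,-1,-1]' --delta_pos '[[-0.037,-0.018,0.012],[-0.038,-0.015,0.012],[-0.039,-0.012,0.012],[-0.04,-0.009,0.012],[-0.041,-0.006,0.012],[-0.041,-0.003,0.012],[-0.041,0,0.012],[-0.041,0.003,0.012]]' --rotation '[[0,0,4.4],[0,0,4.4],[0,0,4.4],[0,0,4.4],[0,0,4.4],[0,0,4.4],[0,0,4.4],[0,0,4.4]]'

```text
time: 1.35
ee_pos: [0.3849, 0.2046, 0.3083]
tcp_rot: [[-0.4, 0.917, 0.0], [0.917, 0.4, 0.0], [0.0, 0.0, -1.0]]
ft_force: [1.5, 0.6, -0.9]
width: 0.0851
finger_force: 0.0
```

Request:
carry_out --fingers '[-1,-1,-1,-1,-1]' --delta_pos '[[-0.041,0.006,0.012],[-0.04,0.01,0.012],[-0.039,0.013,0.012],[-0.038,0.016,0.012],[0,0,0]]' --rotation '[[0,0,4.4],[0,0,4.4],[0,0,4.4],[0,0,4.4],[0,0,0]]'

```text
time: 1.98
ee_pos: [0.4746, 0.0653, 0.2595]
tcp_rot: [[-0.102, 0.995, -0.002], [0.995, 0.102, -0.001], [-0.0, -0.002, -1.0]]
ft_force: [-0.3, 0.1, -0.5]
width: 0.0855
finger_force: 0.0
```

```bash
python3 -c "
from h import *
plan(np.array([.474,.066,.171]),fr([0,0,-1],rx),n=4)
c=read_camera('scene'); cv2.imwrite('pics/s1.png',cv2.resize(c['img'][60:260,150:420],None,fx=2.9,fy=2.9))"
```

```text
joints [  7.8391   4.7666 -23.4537  61.8799  -0.0159  91.9751] w 0.08551204195902475
{"fingers": [-1, -1, -1, -1], "delta_pos": [[0.0002, -0.0001, 0.0221], [0.0002, -0.0001, 0.0221], [0.0002, -0.0001, 0.0221], [0.0002, -0.0001, 0.0221]], "rotation": [[-0.02, 0.0, -0.03], [-0.02, 0.0, -0.03], [-0.02, 0.0, -0.03], [-0.02, 0.0, -0.03]]}
```

View pics/s1.png

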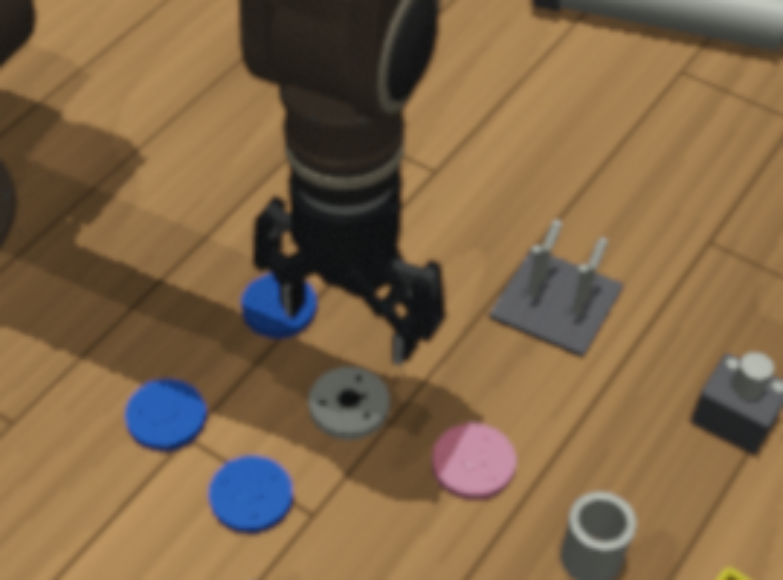

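The fingers straddle the disc (crop pixel 348,400) and nothing is in the way. I'll descend and grip.

Request:
carry_out --fingers '[-1,-1,-1,-1,-1,-1]' --delta_pos '[[0.001,0,0.025],[0,0,0.025],[0,0,0.025],[0,0,0.01],[0,0,0.005],[0,0,0]]' --rotation '[[0,0,0],[0,0,0],[0,0,0],[0,0,0],[0,0,0],[0,0,0]]'

```text
time: 2.78
ee_pos: [0.474, 0.0685, 0.1712]
tcp_rot: [[-0.105, 0.995, 0.001], [0.995, 0.105, 0.0], [0.0, 0.001, -1.0]]
ft_force: [0.3, 0.5, -0.0]
width: 0.0856
finger_force: 0.0
```

Request:
carry_out --fingers '[-0.2,0.2,0.2,0.2,0.2,0.2]' --delta_pos '[[0,0,0],[0,0,0],[0,0,0],[0,0,0],[0,0,0],[0,0,0]]' --rotation '[[0,0,0],[0,0,0],[0,0,0],[0,0,0],[0,0,0],[0,0,0]]'

```text
time: 3.52
ee_pos: [0.4742, 0.0682, 0.1722]
tcp_rot: [[-0.104, 0.995, 0.002], [0.995, 0.104, 0.001], [0.0, 0.002, -1.0]]
ft_force: [-2.2, -0.3, 7.2]
width: 0.0631
finger_force: 63.7
```

Request:
carry_out --fingers '[0.2,0.2,0.2,0.2,0.2,0.2,0.2]' --delta_pos '[[0,0,-0.01],[0,0,-0.02],[0,0,-0.03],[0,0,-0.04],[0,0,-0.04],[0,0,-0.04],[0,0,0]]' --rotation '[[0,0,0],[0,0,0],[0,0,0],[0,0,0],[0,0,0],[0,0,0],[0,0,0]]'

```text
time: 4.4
ee_pos: [0.4746, 0.0682, 0.3539]
tcp_rot: [[-0.104, 0.995, 0.006], [0.995, 0.104, 0.001], [0.0, 0.006, -1.0]]
ft_force: [-0.4, -0.0, -4.1]
width: 0.0631
finger_force: 67.3
```

```bash
python3 -c "
from h import *
s=env.state(); print(s['ee_pos'],s['width'],s['finger_force'])
c=read_camera('scene'); cv2.imwrite('pics/s2.png',cv2.resize(c['img'][40:240,180:380],None,fx=3,fy=3))
P=pts(c)[40:240,180:380]; im=c['img'][40:240,180:380].astype(int)
p=s['ee_pos']; m=(np.linalg.norm(P[...,:2]-p[:2],axis=-1)<.05)&(P[...,2]>.08)&(P[...,2]<.175)&(im.min(2)>90)
print(m.sum(),P[m].mean(0),P[m].min(0),P[m].max(0))
"
```

```text
[0.4746 0.0682 0.3539] 0.06314148229195013 67.27957248687744<string>:7: RuntimeWarning: Mean of empty slice.
  ret = um.true_divide(
Traceback (most recent call last):
ValueError: zero-size array to reduction operation minimum which has no identity
```

View pics/s2.png

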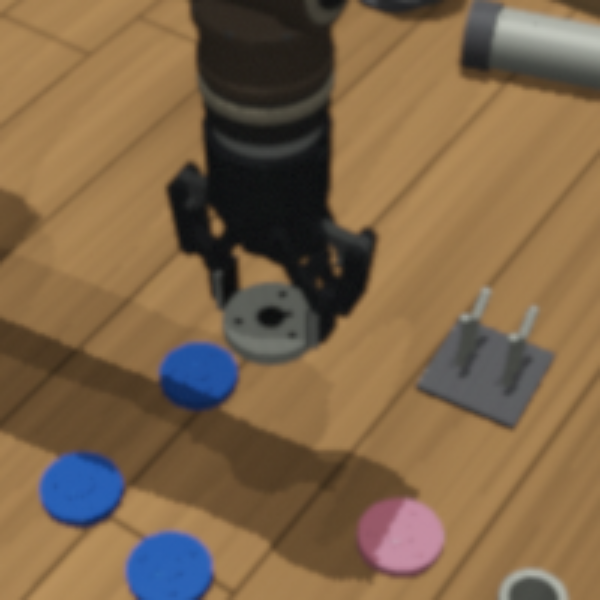

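The disc is held and roughly level, at crop (268,320). Next I measure its centre in the hand.

```bash
cat >> h.py <<'E'
def held(name="scene",lo=.15,hi=.215,thr=70):
    s=env.state(); c=read_camera(name); P=pts(c); im=c["img"].astype(int); p=s["ee_pos"]
    m=(np.linalg.norm(P[...,:2]-p[:2],axis=-1)<.06)&(P[...,2]>lo)&(P[...,2]<hi)&(im.min(2)>thr)
    return s,c,P,m
E
python3 -c "
from h import *
s,c,P,m=held()
q=P[m]; print(len(q),np.median(q,0),q.min(0),q.max(0))
h,e=np.histogram(q[:,2],13,(.15,.215)); print(h)
t=m&(np.abs(P[...,2]-np.median(q[:,2]))<.004)
r=P[t]; k=np.linalg.lstsq(np.c_[r[:,:2],np.ones(len(r))],r[:,2],rcond=None)[0]; print('tilt',k)
cs=max(cv2.findContours(t.astype(np.uint8),0,2)[0],key=cv2.contourArea); el=cv2.fitEllipse(cs); print(el, ray(c,*el[0],np.median(r[:,2])), r.min(0),r.max(0)); print(s['ee_pos'],s['tcp_rot'])
"
```

```text
546 [0.4754 0.0574 0.193 ] [0.4414 0.0329 0.1806] [0.5128 0.0987 0.1968]
[  0   0   0   0   0   0  21  29 471  25   0   0   0]
tilt [-0.0013  0.0097  0.1931]
((268.7684326171875, 147.26768493652344), (24.94898796081543, 29.432886123657227), 94.53010559082031) [0.4753 0.0628 0.1931] [0.4429 0.0329 0.189 ] [0.5128 0.0987 0.1968]
[0.4741 0.0681 0.3517] [[-0.1035  0.9946  0.0024]
 [ 0.9946  0.1035  0.0003]
 [ 0.0001  0.0025 -1.    ]]
```

```bash
python3 -c "
from h import *
plan(SEAT+.235*NO+.006*UP,fr(-NO,rx),grip=.2,step=.04)"
```

```text
joints [  8.1825   2.5276 -14.2403  73.2507  -0.0015  92.2374] w 0.06305015111084046
{"fingers": [0.2, 0.2, 0.2, 0.2, 0.2, 0.2, 0.2, 0.2], "delta_pos": [[0.034, 0.0105, 0.0107], [0.0348, 0.0105, 0.008], [0.0353, 0.0105, 0.0052], [0.0356, 0.0105, 0.0024], [0.0357, 0.0105, -0.0004], [0.0355, 0.0105, -0.0032], [0.0352, 0.0105, -0.0059], [0.0346, 0.0105, -0.0087]], "rotation": [[-0.0, -4.5, -0.0], [-0.0, -4.5, -0.0], [-0.0, -4.5, -0.0], [-0.0, -4.5, -0.0], [-0.0, -4.5, -0.0], [-0.0, -4.5, -0.0], [-0.0, -4.5, -0.0], [-0.0, -4.5, -0.0]]}
{"fingers": [0.2, 0.2], "delta_pos": [[0.0338, 0.0105, -0.0114], [0.0328, 0.0105, -0.014]], "rotation": [[-0.0, -4.5, -0.0], [-0.0, -4.5, -0.0]]}
```

Request:
carry_out --fingers '[0.2,0.2,0.2,0.2,0.2,0.2,0.2,0.2]' --delta_pos '[[0.034,0.0105,0.0107],[0.0348,0.0105,0.008],[0.0353,0.0105,0.0052],[0.0356,0.0105,0.0024],[0.0357,0.0105,-0.0004],[0.0355,0.0105,-0.0032],[0.0352,0.0105,-0.0059],[0.0346,0.0105,-0.0087]]' --rotation '[[0,-4.5,0],[0,-4.5,0],[0,-4.5,0],[0,-4.5,0],[0,-4.5,0],[0,-4.5,0],[0,-4.5,0],[0,-4.5,0]]'

```text
time: 5.5
ee_pos: [0.5289, 0.3487, 0.2626]
tcp_rot: [[-0.085, 0.995, 0.059], [0.803, 0.103, -0.588], [-0.59, -0.003, -0.807]]
ft_force: [0.5, -0.3, -4.0]
width: 0.063
finger_force: 67.1
```

Request:
carry_out --fingers '[0.2,0.2,0.2,0.2]' --delta_pos '[[0.034,0.0105,-0.0114],[0.033,0.0105,-0.014],[0,0,0],[0,0,0]]' --rotation '[[0,-4.5,0],[0,-4.5,0],[0,0,0],[0,0,0]]'

```text
time: 6.0
ee_pos: [0.5429, 0.4177, 0.242]
tcp_rot: [[-0.075, 0.995, 0.072], [0.703, 0.104, -0.704], [-0.708, -0.002, -0.707]]
ft_force: [0.3, -0.2, -3.4]
width: 0.0628
finger_force: 67.1
```

```bash
python3 -c "
from h import *
for n in('scene','top'):
    s,c,P,m=held(n,.08,.2,75)
    p=s['ee_pos']; R=s['tcp_rot']
    L=(P-p)@R; im=c['img'].astype(int)
    m=(abs(L[...,0])<.045)&(abs(L[...,1])<.045)&(L[...,2]>.145)&(L[...,2]<.18)&(im.min(2)>50)
    q=L[m]; print(n,len(q),np.median(q,0),np.percentile(q,2,0),np.percentile(q,98,0))
print(p,R); plan(SEAT+.168*NO+.002*UP,fr(-NO,rx),grip=.2,n=5)
cv2.imwrite('pics/s3.png',np.hstack([cv2.resize(read_camera('scene')['img'][60:220,250:420],None,fx=2.3,fy=2.3),cv2.resize(c['img'][130:290,50:220],None,fx=2.3,fy=2.3)]))
"
```

```text
scene 226 [-0.0244  0.0061  0.1619] [-0.0392 -0.0401  0.1464] [-0.0016  0.0385  0.17  ]
top 735 [-0.0129 -0.0007  0.1604] [-0.0364 -0.0361  0.148 ] [0.0244 0.039  0.1714]
[0.5429 0.4172 0.2435] [[-0.0732  0.9947  0.0724]
 [ 0.7035  0.103  -0.7032]
 [-0.7069 -0.0005 -0.7073]]
joints [ 43.2649  42.4354  22.6267 101.3822 -34.1697 137.1986] w 0.06272759062343712
{"fingers": [0.2, 0.2, 0.2, 0.2, 0.2], "delta_pos": [[0.001, -0.0, 0.0135], [0.001, -0.0, 0.0135], [0.0011, -0.0, 0.0135], [0.0011, -0.0, 0.0135], [0.0011, -0.0, 0.0135]], "rotation": [[-0.01, -0.01, -0.02], [-0.01, -0.01, -0.02], [-0.01, -0.01, -0.02], [-0.01, -0.01, -0.02], [-0.01, -0.01, -0.02]]}
```

View pics/s3.png

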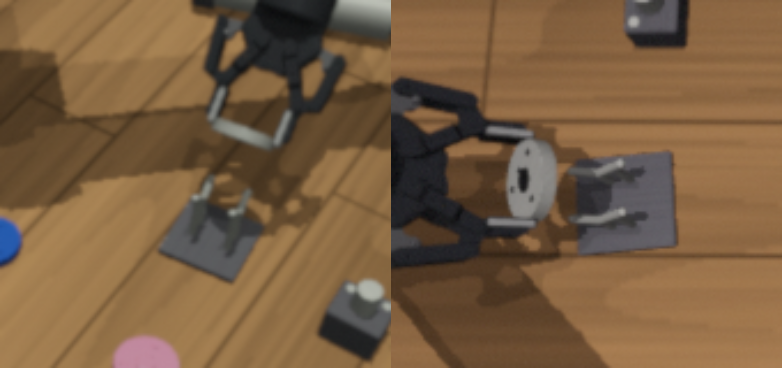

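The left half is the scene view and the right half the top view. The disc faces the prongs squarely and its upper rim is free. I'll approach along the normal.

Request:
carry_out --fingers '[0.2,0.2,0.2,0.2,0.2,0.2,0.2]' --delta_pos '[[0.0015,0,0.014],[0.0015,0,0.014],[0.0015,0,0.014],[0.0015,0,0.013],[0.001,0,0.01],[0,0,0.003],[0,0,0]]' --rotation '[[0,0,0],[0,0,0],[0,0,0],[0,0,0],[0,0,0],[0,0,0],[0,0,0]]'

```text
time: 7.02
ee_pos: [0.5475, 0.3751, 0.1909]
tcp_rot: [[-0.073, 0.995, 0.073], [0.703, 0.104, -0.703], [-0.707, 0.0, -0.707]]
ft_force: [-1.0, -0.4, -3.6]
width: 0.0632
finger_force: 67.4
```

```bash
python3 -c "
from h import *
s=env.state(); d=s['ee_pos']-SEAT; print(s['joint_pos'],d@NO,d@UP,d@rx,s['ft_force'])
c=read_camera('top');c2=read_camera('scene')
cv2.imwrite('pics/s4.png',np.hstack([cv2.resize(c2['img'][90:200,290:400],None,fx=3.6,fy=3.6),cv2.resize(c['img'][160:270,80:190],None,fx=3.6,fy=3.6)]))
"
```

```text
[ 40.5653  40.6122  12.7034  91.6793 -35.5916 134.3067] 0.16766853714937707 -0.0009654704457546064 0.00034252637426420134 [-0.9762 -0.3588 -3.5909]
```

View pics/s4.png

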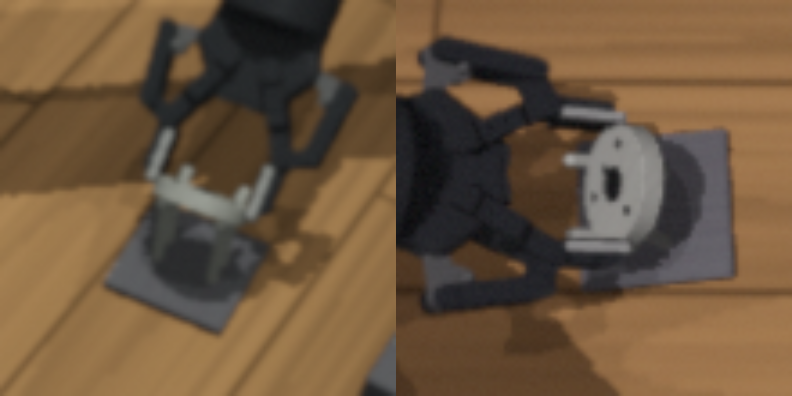

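The disc lies over the prongs, with the hook ends showing below its lower rim. I'll press in gently, then slide it down-slope.

Request:
carry_out --fingers '[0.2,0.2,0.2,0.2]' --delta_pos '[[0,0,0.0015],[0,0,0.0015],[0,0,0],[0,0,0]]' --rotation '[[0,0,0],[0,0,0],[0,0,0],[0,0,0]]'

```text
time: 7.62
ee_pos: [0.5474, 0.3743, 0.1904]
tcp_rot: [[-0.073, 0.994, 0.075], [0.705, 0.105, -0.701], [-0.705, 0.002, -0.709]]
ft_force: [-1.9, 7.3, 5.0]
width: 0.0629
finger_force: 68.5
```

Request:
carry_out --fingers '[0.2,0.2,0.2,0.2]' --delta_pos '[[0.0015,0,0],[0.0015,0,0],[0,0,0],[0,0,0]]' --rotation '[[0,0,0],[0,0,0],[0,0,0],[0,0,0]]'

```text
time: 8.12
ee_pos: [0.5473, 0.375, 0.1897]
tcp_rot: [[-0.073, 0.994, 0.076], [0.702, 0.106, -0.704], [-0.708, 0.002, -0.706]]
ft_force: [-3.8, 0.3, 12.5]
width: 0.0628
finger_force: 68.5
```

Request:
carry_out --fingers '[-0.6,-0.8,-1,-1,-1,-1]' --delta_pos '[[0,0,0],[0,0,0],[0,0,0],[0,0,0],[0,0,0],[0,0,0]]' --rotation '[[0,0,0],[0,0,0],[0,0,0],[0,0,0],[0,0,0],[0,0,0]]'

```text
time: 8.88
ee_pos: [0.5475, 0.3751, 0.1864]
tcp_rot: [[-0.073, 0.995, 0.073], [0.703, 0.104, -0.703], [-0.707, -0.0, -0.707]]
ft_force: [1.3, 0.0, -0.2]
width: 0.0851
finger_force: 0.0
```

Request:
carry_out --fingers '[-1,-1,-1,-1,-1,-1]' --delta_pos '[[0,0,-0.01],[0,0,-0.02],[0,0,-0.03],[0,0,-0.03],[0,0,-0.03],[0,0,0]]' --rotation '[[0,0,0],[0,0,0],[0,0,0],[0,0,0],[0,0,0],[0,0,0]]'

```text
time: 9.62
ee_pos: [0.5382, 0.4612, 0.2729]
tcp_rot: [[-0.073, 0.994, 0.076], [0.705, 0.106, -0.702], [-0.706, 0.002, -0.709]]
ft_force: [-0.7, -0.6, 0.1]
width: 0.0852
finger_force: 0.0
```

```bash
cat >> h.py <<'E'
def onrest():
    for n in("scene","top"):
        c=read_camera(n); P=pts(c); D=P-SEAT; L=np.stack([D@rx,D@UP,D@NO],-1); im=c["img"].astype(int)
        m=(abs(L[...,0])<.04)&(abs(L[...,1])<.04)&(abs(L[...,2]-.006)<.004)&(im.min(2)>50)
        q=L[m]; print(n,len(q),np.median(q,0),np.percentile(q,1,0),np.percentile(q,99,0))
    return c
E
python3 -c "
from h import *
onrest(); print(env.state()['joint_pos'])
# stage point for regrasp: above rest, tool z = -UP, tool y = +-NO
for sg in(1,-1): print(sg); plan(SEAT+.30*UP+.0*NO,fr(-UP,sg*NO),grip=-.2)
print(env.state()['ee_pos'],SEAT+.30*UP)
"
```

```text
scene 113 [0.0037 0.0248 0.0069] [-0.0296 -0.0236  0.0021] [0.0317 0.0355 0.0097]
top 516 [-0.0003  0.0053  0.007 ] [-0.0309 -0.0311  0.0023] [0.0317 0.034  0.0089]
[ 45.8464  46.1045  32.3358 108.884  -32.8678 139.7524]
1
joints [ 45.8464  46.1045  32.3358 108.884  -32.8678 139.7524] w 0.08528226436585881
{"fingers": [-0.2, -0.2, -0.2, -0.2, -0.2, -0.2, -0.2, -0.2], "delta_pos": [[-0.0203, -0.0, 0.019], [-0.0216, -0.0032, 0.0171], [-0.0225, -0.0062, 0.015], [-0.023, -0.0092, 0.0125], [-0.0231, -0.012, 0.0098], [-0.0227, -0.0145, 0.0069], [-0.0219, -0.0167, 0.0038], [-0.0206, -0.0186, 0.0007]], "rotation": [[-4.62, 4.62, -4.62], [-4.62, 4.62, -4.62], [-4.62, 4.62, -4.62], [-4.62, 4.62, -4.62], [-4.62, 4.62, -4.62], [-4.62, 4.62, -4.62], [-4.62, 4.62, -4.62], [-4.62, 4.62, -4.62]]}
{"fingers": [-0.2, -0.2, -0.2, -0.2, -0.2, -0.2, -0.2], "delta_pos": [[-0.019, -0.0201, -0.0025], [-0.017, -0.0213, -0.0056], [-0.0147, -0.022, -0.0086], [-0.0121, -0.0222, -0.0115], [-0.0092, -0.022, -0.0141], [-0.0062, -0.0214, -0.0165], [-0.0031, -0.0204, -0.0186]], "rotation": [[-4.62, 4.62, -4.62], [-4
[... 443 characters left out ...]
.0069], [-0.0219, 0.0167, 0.0038], [-0.0206, 0.0186, 0.0007]], "rotation": [[4.62, 4.62, 4.62], [4.62, 4.62, 4.62], [4.62, 4.62, 4.62], [4.62, 4.62, 4.62], [4.62, 4.62, 4.62], [4.62, 4.62, 4.62], [4.62, 4.62, 4.62], [4.62, 4.62, 4.62]]}
{"fingers": [-0.2, -0.2, -0.2, -0.2, -0.2, -0.2, -0.2], "delta_pos": [[-0.019, 0.0201, -0.0025], [-0.017, 0.0212, -0.0056], [-0.0147, 0.0219, -0.0086], [-0.0121, 0.0222, -0.0115], [-0.0093, 0.022, -0.0141], [-0.0063, 0.0214, -0.0165], [-0.0032, 0.0204, -0.0186]], "rotation": [[4.62, 4.62, 4.62], [4.62, 4.62, 4.62], [4.62, 4.62, 4.62], [4.62, 4.62, 4.62], [4.62, 4.62, 4.62], [4.62, 4.62, 4.62], [4.62, 4.62, 4.62]]}
[0.5386 0.4596 0.2709] [0.5818 0.0455 0.2851]
```

```bash
python3 -c "
from h import *
yy=(rx+ry)
plan(np.array([.50,.27,.40]),fr(-ez,rx+ry),grip=-.6)"
```

```text
joints [ 45.8464  46.1045  32.3358 108.884  -32.8678 139.7524] w 0.08528226436585881
{"fingers": [-0.6, -0.6, -0.6, -0.6, -0.6, -0.6, -0.6, -0.6], "delta_pos": [[-0.0277, -0.0073, 0.0049], [-0.0273, -0.01, 0.002], [-0.0263, -0.0125, -0.0009], [-0.0248, -0.0148, -0.0038], [-0.0228, -0.0168, -0.0066], [-0.0204, -0.0185, -0.0093], [-0.0177, -0.0198, -0.0118], [-0.0145, -0.0208, -0.0141]], "rotation": [[-2.21, 5.33, -5.33], [-2.21, 5.33, -5.33], [-2.21, 5.33, -5.33], [-2.21, 5.33, -5.33], [-2.21, 5.33, -5.33], [-2.21, 5.33, -5.33], [-2.21, 5.33, -5.33], [-2.21, 5.33, -5.33]]}
```

Request:
carry_out --fingers '[-0.6,-0.6,-0.6,-0.6,-0.6,-0.6,-0.6,-0.6]' --delta_pos '[[-0.028,-0.007,0.005],[-0.027,-0.01,0.002],[-0.026,-0.0125,-0.001],[-0.025,-0.015,-0.004],[-0.023,-0.017,-0.0065],[-0.02,-0.0185,-0.009],[-0.018,-0.02,-0.012],[-0.0145,-0.021,-0.014]]' --rotation '[[-2.2,5.3,-5.3],[-2.2,5.3,-5.3],[-2.2,5.3,-5.3],[-2.2,5.3,-5.3],[-2.2,5.3,-5.3],[-2.2,5.3,-5.3],[-2.2,5.3,-5.3],[-2.2,5.3,-5.3]]'

```text
time: 10.72
ee_pos: [0.4984, 0.2677, 0.4003]
tcp_rot: [[-0.776, 0.631, 0.001], [0.631, 0.776, -0.001], [-0.001, -0.0, -1.0]]
ft_force: [-0.4, -0.3, -0.1]
width: 0.0683
finger_force: 0.0
```

```bash
python3 -c "
from h import *
plan(SEAT+.26*UP,fr(-UP,NO),grip=-.6); print(env.state()['ee_pos'])"
```

```text
joints [28.2581 11.6575  2.4705 80.7943 -0.0671 67.3947] w 0.06829169691304078
{"fingers": [-0.6, -0.6, -0.6, -0.6, -0.6, -0.6, -0.6, -0.6], "delta_pos": [[-0.0231, -0.0125, 0.018], [-0.0224, -0.0162, 0.0157], [-0.0213, -0.0195, 0.0132], [-0.0198, -0.0226, 0.0105], [-0.0179, -0.0252, 0.0075], [-0.0157, -0.0273, 0.0044], [-0.0132, -0.0289, 0.0012], [-0.0104, -0.03, -0.002]], "rotation": [[-5.33, 2.22, -5.34], [-5.33, 2.22, -5.34], [-5.33, 2.22, -5.34], [-5.33, 2.22, -5.34], [-5.33, 2.22, -5.34], [-5.33, 2.22, -5.34], [-5.33, 2.22, -5.34], [-5.33, 2.22, -5.34]]}
[0.4984 0.2677 0.4003]
```

Request:
carry_out --fingers '[-0.4,-0.2,0,0.1,0.1,0.1,0.1,0.1]' --delta_pos '[[-0.023,-0.0125,0.018],[-0.0225,-0.016,0.0155],[-0.0215,-0.0195,0.013],[-0.02,-0.0225,0.0105],[-0.018,-0.025,0.0075],[-0.0155,-0.0275,0.0045],[-0.013,-0.029,0.001],[-0.0105,-0.03,-0.002]]' --rotation '[[-5.33,2.22,-5.34],[-5.33,2.22,-5.34],[-5.33,2.22,-5.34],[-5.33,2.22,-5.34],[-5.33,2.22,-5.34],[-5.33,2.22,-5.34],[-5.33,2.22,-5.34],[-5.33,2.22,-5.34]]'

```text
time: 11.72
ee_pos: [0.5787, 0.0731, 0.2571]
tcp_rot: [[-0.995, -0.075, -0.071], [-0.104, 0.703, 0.704], [-0.003, 0.707, -0.707]]
ft_force: [-0.3, -0.3, -0.8]
width: 0.0388
finger_force: 0.0
```

Request:
carry_out --fingers '[0.1]' --delta_pos '[[0,0,0]]' --rotation '[[0,0,0]]'

```text
time: 11.85
ee_pos: [0.5792, 0.0723, 0.2547]
tcp_rot: [[-0.995, -0.066, -0.073], [-0.098, 0.706, 0.701], [0.005, 0.705, -0.709]]
ft_force: [-0.4, 0.7, 0.5]
width: 0.0384
finger_force: 0.0
```

```bash
python3 -c "
from h import *
c=onrest(); c2=read_camera('scene')
s=env.state(); d=s['ee_pos']-SEAT; print(d@UP,d@NO,d@rx)
plan(SEAT+.182*UP+.001*NO+.0005*rx,fr(-UP,NO),grip=.1,n=5)
cv2.imwrite('pics/s5.png',np.hstack([cv2.resize(c2['img'][70:200,260:390],None,fx=3,fy=3),cv2.resize(c['img'][150:280,100:230],None,fx=3,fy=3)]))
"
```

```text
scene 72 [0.0144 0.0253 0.0068] [-0.0067 -0.0249  0.0021] [0.032  0.0363 0.0097]
top 513 [-0.0005  0.0056  0.0071] [-0.0309 -0.0311  0.0025] [0.0319 0.0335 0.0092]
0.26027151897567047 0.00189561843778513 0.0005014641808416671
joints [ -1.0489  19.0448 -10.5513  67.1009  44.4102  -9.6243] w 0.03830486031773942
{"fingers": [0.1, 0.1, 0.1, 0.1, 0.1], "delta_pos": [[0.0001, -0.0001, 0.0157], [0.0, -0.0001, 0.0157], [0.0, -0.0001, 0.0157], [0.0, -0.0002, 0.0157], [0.0, -0.0002, 0.0157]], "rotation": [[-0.04, 0.04, -0.02], [-0.04, 0.04, -0.02], [-0.04, 0.04, -0.02], [-0.04, 0.04, -0.02], [-0.04, 0.04, -0.02]]}
```

View pics/s5.png

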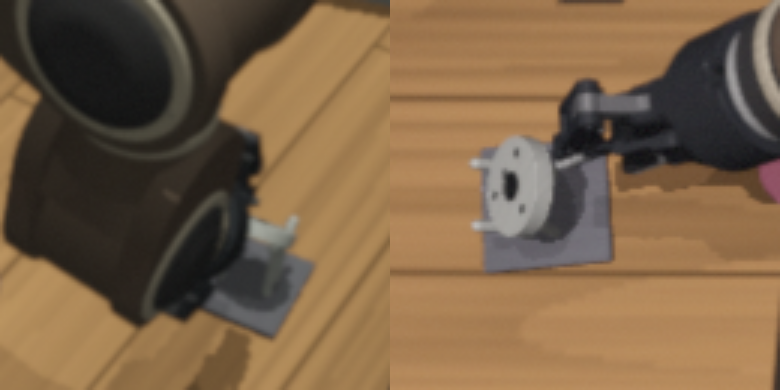

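The disc rests stably (right half, centre about 515,187). The gripper's sideways offset in the picture matches perspective plus the 6° yaw. I'll move in and grip the upper rim.

Request:
carry_out --fingers '[0.1,0.1,0.1,0.1,0.1,0.1]' --delta_pos '[[0,-0.0005,0.018],[0,0,0.018],[0,0,0.016],[0,0,0.014],[0,0,0.012],[0,0,0]]' --rotation '[[0,0,0],[0,0,0],[0,0,0],[0,0,0],[0,0,0],[0,0,0]]'

```text
time: 12.75
ee_pos: [0.5734, 0.1302, 0.2028]
tcp_rot: [[-0.995, -0.075, -0.072], [-0.104, 0.705, 0.701], [-0.002, 0.705, -0.709]]
ft_force: [-0.1, -0.2, -0.2]
width: 0.0385
finger_force: 0.0
```

Request:
carry_out --fingers '[0.3,0.5,0.8,0.8,0.8,0.8]' --delta_pos '[[0,0,0],[0,0,0],[0,0,0],[0,0,0],[0,0,0],[0,0,0]]' --rotation '[[0,0,0],[0,0,0],[0,0,0],[0,0,0],[0,0,0],[0,0,0]]'

```text
time: 13.5
ee_pos: [0.5744, 0.1289, 0.203]
tcp_rot: [[-0.995, -0.074, -0.07], [-0.102, 0.705, 0.702], [-0.002, 0.705, -0.709]]
ft_force: [-0.8, -5.5, 5.5]
width: 0.0107
finger_force: 60.3
```

Request:
carry_out --fingers '[0.8,0.8,0.8,0.8,0.8,0.8,0.8,0.8]' --delta_pos '[[0,0.002,-0.005],[0,0.01,-0.012],[0,0.02,-0.02],[0,0.025,-0.025],[0,0.025,-0.025],[0,0.025,-0.025],[0,0.02,-0.02],[0,0,0]]' --rotation '[[0,0,0],[0,0,0],[0,0,0],[0,0,0],[0,0,0],[0,0,0],[0,0,0],[0,0,0]]'

```text
time: 14.5
ee_pos: [0.5743, 0.1262, 0.3885]
tcp_rot: [[-0.995, -0.077, -0.068], [-0.103, 0.705, 0.702], [-0.006, 0.705, -0.709]]
ft_force: [1.3, 0.5, -4.5]
width: 0.0109
finger_force: 59.0
```

```bash
python3 -c "
from h import *
plan(NARROW+np.array([0,0,.30]),fr(-ez,ky),grip=.8,step=.04); print(env.state()['ee_pos'])"
```

```text
joints [ 3.9795 14.2909 -0.1362 77.1334 44.821  -2.7066] w 0.010910817812069548
{"fingers": [0.8, 0.8, 0.8, 0.8, 0.8, 0.8, 0.8, 0.8], "delta_pos": [[0.004, -0.03, -0.0259], [0.0038, -0.0318, -0.0237], [0.0036, -0.0334, -0.0214], [0.0034, -0.0349, -0.019], [0.0032, -0.0361, -0.0165], [0.003, -0.0372, -0.0139], [0.0027, -0.0381, -0.0112], [0.0025, -0.0389, -0.0085]], "rotation": [[4.08, -0.09, 0.31], [4.08, -0.09, 0.31], [4.08, -0.09, 0.31], [4.08, -0.09, 0.31], [4.08, -0.09, 0.31], [4.08, -0.09, 0.31], [4.08, -0.09, 0.31], [4.08, -0.09, 0.31]]}
{"fingers": [0.8, 0.8, 0.8], "delta_pos": [[0.0023, -0.0394, -0.0057], [0.0021, -0.0397, -0.0029], [0.0019, -0.0398, -0.0001]], "rotation": [[4.08, -0.09, 0.31], [4.08, -0.09, 0.31], [4.08, -0.09, 0.31]]}
[0.5743 0.1262 0.3885]
```

Request:
carry_out --fingers '[0.8,0.8,0.8,0.8,0.8,0.8,0.8,0.8]' --delta_pos '[[0.004,-0.03,-0.026],[0.004,-0.032,-0.0235],[0.0035,-0.0335,-0.0215],[0.0035,-0.035,-0.019],[0.003,-0.036,-0.0165],[0.003,-0.037,-0.014],[0.003,-0.038,-0.011],[0.0025,-0.039,-0.0085]]' --rotation '[[4.1,-0.1,0.3],[4.1,-0.1,0.3],[4.1,-0.1,0.3],[4.1,-0.1,0.3],[4.1,-0.1,0.3],[4.1,-0.1,0.3],[4.1,-0.1,0.3],[4.1,-0.1,0.3]]'

```text
time: 15.5
ee_pos: [0.5741, -0.1931, 0.3618]
tcp_rot: [[-0.998, -0.057, -0.021], [-0.06, 0.977, 0.207], [0.008, 0.208, -0.978]]
ft_force: [0.4, 0.5, -3.8]
width: 0.011
finger_force: 59.2
```

Request:
carry_out --fingers '[0.8,0.8,0.8,0.8,0.8]' --delta_pos '[[0.0025,-0.0395,-0.0055],[0.002,-0.04,-0.003],[0.002,-0.04,0],[0,0,0],[0,0,0]]' --rotation '[[4.1,-0.1,0.3],[4.1,-0.1,0.3],[4,-0.1,0.3],[0,0,0],[0,0,0]]'

```text
time: 16.12
ee_pos: [0.574, -0.3116, 0.3541]
tcp_rot: [[-0.999, -0.043, -0.004], [-0.043, 0.999, -0.0], [0.004, -0.0, -1.0]]
ft_force: [0.3, 0.8, -3.7]
width: 0.0107
finger_force: 59.4
```

```bash
cat >> h.py <<'E'
def inhand():
    "disc in tool frame, as each camera sees it"
    for n in("scene","top"):
        c=read_camera(n); s=env.state(); P=pts(c); L=(P-s["ee_pos"])@s["tcp_rot"]; im=c["img"].astype(int)
        m=(abs(L[...,0])<.045)&(abs(L[...,1])<.02)&(L[...,2]>.176)&(L[...,2]<.225)
        q=L[m]; print(n,len(q),"med",np.median(q,0),"1%",np.percentile(q,1,0),"99%",np.percentile(q,99,0))
        if n=="scene": cs=c
    return cs,c
E
python3 -c "
from h import *
a,b=inhand()
s=env.state(); print(s['ee_pos'],s['tcp_rot'])
plan(NARROW+np.array([0,0,.275]),fr(-ez,ky),grip=.8,step=.04)
np.savez('a.npz',img=a['img']);
cv2.imwrite('pics/s6.png',np.hstack([cv2.resize(a['img'][250:380,130:260],None,fx=3,fy=3),cv2.resize(b['img'][150:280,340:470],None,fx=3,fy=3)]))
"
```

```text
scene 58 med [-0.0171 -0.0054  0.1876] 1% [-0.0289 -0.0065  0.177 ] 99% [0.0004 0.0047 0.2105]
top 228 med [0.0096 0.0057 0.1972] 1% [-0.0229 -0.0005  0.177 ] 99% [0.0337 0.0076 0.2156]
[ 0.5743 -0.311   0.355 ] [[-0.999  -0.0445 -0.0035]
 [-0.0445  0.999  -0.0014]
 [ 0.0035 -0.0013 -1.    ]]
joints [-28.4056  21.6095  10.0575  78.5845  -0.1668 -30.9564] w 0.01048868499858768
{"fingers": [0.8], "delta_pos": [[-0.0008, 0.0, 0.022]], "rotation": [[-0.07, -0.2, 0.1]]}
```

View pics/s6.png

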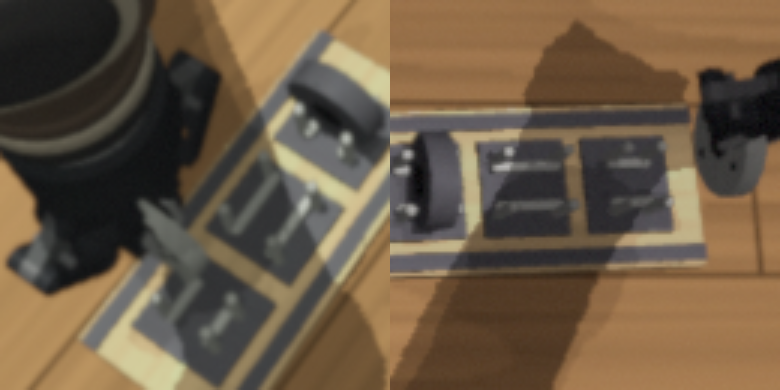

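The disc hangs upright and square (left: 175,235; right: 730,160) and is centred between the pads. I'll lower it to just above the narrow bay's tines and compare.

Request:
carry_out --fingers '[0.8,0.8,0.8,0.8,0.8]' --delta_pos '[[-0.001,-0.001,0.025],[0,0,0.025],[0,0,0.02],[0,0,0.006],[0,0,0]]' --rotation '[[0,-0.2,0],[0,0,0],[0,0,0],[0,0,0],[0,0,0]]'

```text
time: 16.85
ee_pos: [0.5754, -0.3125, 0.2798]
tcp_rot: [[-0.999, -0.044, 0.001], [-0.044, 0.999, -0.002], [-0.001, -0.002, -1.0]]
ft_force: [0.1, 0.8, -4.3]
width: 0.0109
finger_force: 59.4
```

```bash
python3 -c "
from h import *
for n in('scene','top'):
    c=read_camera(n); s=env.state(); P=pts(c)
    D=P-NARROW; x=D@kx; y=D@ky; z=P[...,2]
    t=(abs(x)<.03)&(abs(y)<.022)&(z>.04)&(z<.0605)
    nl,l,st,ct=cv2.connectedComponentsWithStats(t.astype(np.uint8))
    for i in range(1,nl):
        if st[i,4]>5: print(n,'tine',st[i,4],'x %.4f y %.4f zmax %.4f'%(x[l==i].mean(),y[l==i].mean(),z[l==i].max()))
    d=(abs(x)<.04)&(abs(y)<.02)&(z>.066)&(z<.1)
    print(n,'disc',d.sum(),'y',np.percentile(y[d],[1,25,50,75,99]),'x',np.percentile(x[d],[1,99]),'z',z[d].min())
    if n=='scene':a=c
print(s['ee_pos'],(s['ee_pos']-NARROW)@ky,(s['ee_pos']-NARROW)@kx,s['tcp_rot'])
cv2.imwrite('pics/s7.png',np.hstack([cv2.resize(a['img'][290:390,140:240],None,fx=4,fy=4),cv2.resize(c['img'][170:270,370:470],None,fx=4,fy=4)]))
"
```

```text
scene tine 16 x -0.0195 y -0.0142 zmax 0.0592
scene tine 18 x 0.0189 y 0.0098 zmax 0.0600
scene tine 28 x 0.0182 y -0.0127 zmax 0.0600
scene disc 28 y [-0.0076 -0.0073 -0.0072 -0.0057  0.0029] x [0.0006 0.0294] z 0.06672120013474203
top tine 23 x 0.0193 y 0.0131 zmax 0.0595
top tine 23 x -0.0190 y 0.0134 zmax 0.0575
top disc 130 y [-0.0055  0.004   0.0044  0.0048  0.0061] x [-0.0324  0.0125] z 0.06628197543898962
[ 0.5757 -0.3129  0.2808] -0.001879115887493238 0.0005911201694327459 [[-0.999  -0.044   0.0024]
 [-0.044   0.999  -0.0034]
 [-0.0023 -0.0035 -1.    ]]
```

View pics/s7.png

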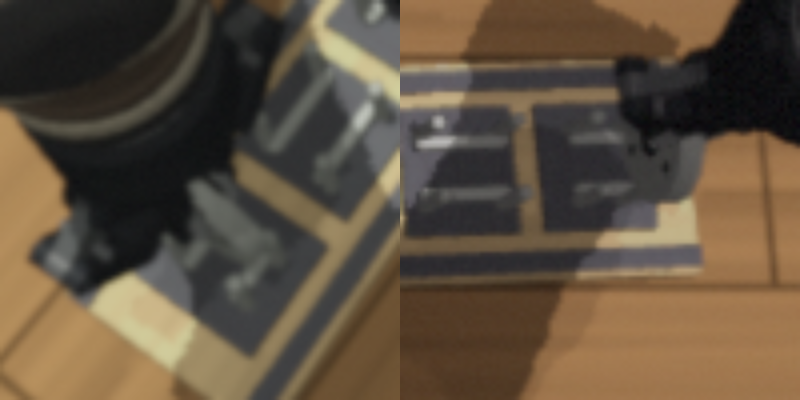

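The disc sits just above the narrow bay and about 0.8 mm towards −y of the gap centre. I'll correct that and lower in steps.

Request:
carry_out --fingers '[0.8,0.8,0.8,0.8,0.8]' --delta_pos '[[0,0.0008,0.004],[0,0,0.005],[0,0,0.005],[0,0,0.005],[0,0,0]]' --rotation '[[0,0,0],[0,0,0],[0,0,0],[0,0,0],[0,0,0]]'

```text
time: 17.58
ee_pos: [0.5751, -0.3122, 0.2599]
tcp_rot: [[-0.999, -0.044, -0.0], [-0.044, 0.999, -0.002], [0.0, -0.002, -1.0]]
ft_force: [-0.6, 0.6, -3.7]
width: 0.0107
finger_force: 59.4
```

Request:
carry_out --fingers '[0.8,0.8,0.8,0.8]' --delta_pos '[[0,0,0.005],[0,0,0.005],[0,0,0.004],[0,0,0]]' --rotation '[[0,0,0],[0,0,0],[0,0,0],[0,0,0]]'

```text
time: 18.08
ee_pos: [0.5752, -0.3122, 0.2461]
tcp_rot: [[-0.999, -0.044, 0.0], [-0.044, 0.999, -0.002], [-0.0, -0.002, -1.0]]
ft_force: [-0.3, 0.4, -4.0]
width: 0.0107
finger_force: 59.4
```

No contact yet, so it's cleanly in the gap. I'll continue down to the floor bars.

Request:
carry_out --fingers '[0.8,0.8,0.8,0.8]' --delta_pos '[[0,0,0.002],[0,0,0.002],[0,0,0.001],[0,0,0]]' --rotation '[[0,0,0],[0,0,0],[0,0,0],[0,0,0]]'

```text
time: 18.58
ee_pos: [0.5753, -0.3123, 0.2416]
tcp_rot: [[-0.999, -0.044, 0.001], [-0.044, 0.999, -0.003], [-0.001, -0.003, -1.0]]
ft_force: [-0.7, -0.1, -4.0]
width: 0.0109
finger_force: 59.4
```

Request:
carry_out --fingers '[0.8,0.8]' --delta_pos '[[0,0,0.001],[0,0,0]]' --rotation '[[0,0,0],[0,0,0]]'

```text
time: 18.82
ee_pos: [0.5755, -0.3124, 0.2412]
tcp_rot: [[-0.999, -0.044, 0.002], [-0.044, 0.999, -0.003], [-0.002, -0.003, -1.0]]
ft_force: [-0.2, 0.9, -1.2]
width: 0.0109
finger_force: 60.0
```

Request:
carry_out --fingers '[0.8,0.8,0.8]' --delta_pos '[[0,0,0.001],[0,0,0.0005],[0,0,0]]' --rotation '[[0,0,0],[0,0,0],[0,0,0]]'

```text
time: 19.2
ee_pos: [0.5757, -0.3124, 0.2408]
tcp_rot: [[-0.999, -0.044, 0.003], [-0.044, 0.999, -0.004], [-0.003, -0.004, -1.0]]
ft_force: [0.1, 0.8, 6.1]
width: 0.0111
finger_force: 61.0
```

Floor contact: the vertical force changed by about 10 N. Releasing.

Request:
carry_out --fingers '[0.6,0.4,0.2,0.1,0.1,0.1]' --delta_pos '[[0,0,0],[0,0,0],[0,0,0],[0,0,0],[0,0,0],[0,0,0]]' --rotation '[[0,0,0],[0,0,0],[0,0,0],[0,0,0],[0,0,0],[0,0,0]]'

```text
time: 19.95
ee_pos: [0.5754, -0.3123, 0.2392]
tcp_rot: [[-0.999, -0.044, 0.001], [-0.044, 0.999, -0.003], [-0.001, -0.003, -1.0]]
ft_force: [0.1, 0.2, -0.4]
width: 0.0386
finger_force: 0.0
```

Request:
carry_out --fingers '[0.1,0.1,0.1,0.1,0.1,0.1]' --delta_pos '[[0,0,-0.015],[0,0,-0.03],[0,0,-0.04],[0,0,-0.04],[0,0,-0.04],[0,0,0]]' --rotation '[[0,0,0],[0,0,0],[0,0,0],[0,0,0],[0,0,0],[0,0,0]]'

```text
time: 20.7
ee_pos: [0.5753, -0.3119, 0.4096]
tcp_rot: [[-0.999, -0.044, 0.008], [-0.044, 0.999, -0.007], [-0.008, -0.007, -1.0]]
ft_force: [0.5, -0.9, 0.7]
width: 0.0388
finger_force: 0.0
```

Request:
carry_out --fingers '[0.1,0.1,0.1,0.1,0.1]' --delta_pos '[[0.04,0,-0.01],[0.04,0,-0.01],[0.04,0,-0.01],[0.04,0,0],[0,0,0]]' --rotation '[[0,0,0],[0,0,0],[0,0,0],[0,0,0],[0,0,0]]'

```text
time: 21.32
ee_pos: [0.4131, -0.3185, 0.4349]
tcp_rot: [[-0.999, -0.041, 0.002], [-0.041, 0.999, -0.003], [-0.001, -0.003, -1.0]]
ft_force: [0.8, 0.1, 0.3]
width: 0.0381
finger_force: 0.0
```

```bash
python3 -c "
from h import *
for n in('scene','top'):
    c=read_camera(n); P=pts(c); D=P-NARROW; x=D@kx; y=D@ky; z=P[...,2]
    d=(abs(x)<.04)&(abs(y)<.02)&(z>.064)&(z<.11)
    print(n,'disc',d.sum(),'y',np.percentile(y[d],[1,50,99]),'x',np.percentile(x[d],[1,99]),'ztop',np.percentile(z[d],99))
    if n=='scene':a=c
cv2.imwrite('pics/s8.png',np.hstack([cv2.resize(a['img'][240:400,130:290],None,fx=2.4,fy=2.4),cv2.resize(c['img'][150:310,310:470],None,fx=2.4,fy=2.4)]))
"
```

```text
scene disc 268 y [-0.0078 -0.0029  0.0044] x [-0.0301  0.0284] ztop 0.0937588319862311
top disc 331 y [-0.0077  0.0031  0.0058] x [-0.0312  0.0321] ztop 0.09180279161944731
```

View pics/s8.png

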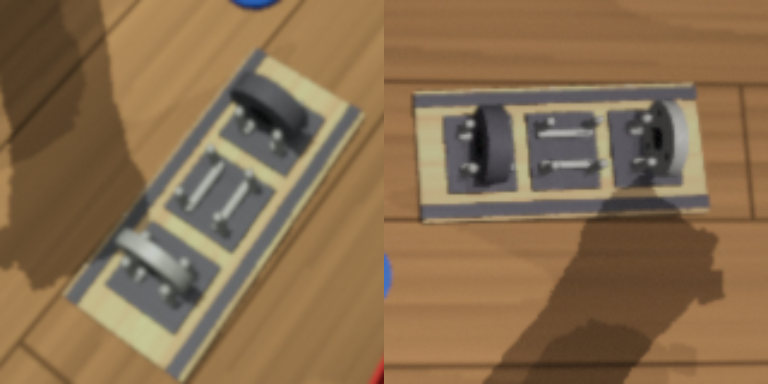

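The disc stands upright in the narrow bay (left half 155,262; right half 670,138), its top at about 92 mm against an expected 91 mm. The thick disc hasn't moved. Handing in.

```bash
python3 -c "
from cell import env
print(env.finish_job())"
```

```text
the job is handed in; nothing more can be done
None
```

The disc was leaned on the sloping rest and released, retaken by its upper rim, and now stands on the narrow bay's floor bars; the gripper is clear, and I handed the job in at about 21 s without being shown a verdict.

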